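# Set the shaft lock

### The arm

A 6-joint arm with a two-finger parallel gripper is mounted at the origin on a cart in front of the work surface, level with it; the furniture and walls round the work are solid. World frame = base frame: x ahead of the robot, y to its left, z up, the work surface at z = 0. Lengths are in m, angles in rad, forces in N, time in s.
With the tool pointing down it reaches from about 0.25 to 0.775 m from the base axis. Payload 4 kg.
Tool frame: the origin (TCP) lies at the very end of the fingers, on their centre line; the grasp point (between the pads) lies 19 mm behind it (robot.pinch_z is the distance from the TCP to the grasp point, in m); z points along the fingers, y is the line along which they close (so a half turn about z gives the same grasp; the last joint's range is limited). The gripper opens to 94 mm and grips with 3 to 60 N. Pads are 16 mm wide; open, the fingers measure 119 mm over their backs; the gripper's body (75 mm by 177 mm) begins 78 mm behind the grasp point.
Start: joints at [-1.39, 0.087, 1.371, -0, 1.684, -0.103], TCP at [0.154, -0.528, 0.206] pointing down, gripper open.
Joint ranges: [-3.1, 3.1], [-0.76, 2.03], [0.27, 2.55], [-1.08, 4.22], [0.17, 2.65], [-2.57, 2.57]. Speed limits (rad/s): [2.79, 2.79, 3.14, 3.14, 3.14, 3.14].

### API

Orientations are given as [roll, pitch, yaw] about the fixed x, y, z axes, in that order (R = Rz(yaw) Ry(pitch) Rx(roll)).
In Python, from bench import robot gives the robot as it stands.
- The arm moves only by the tool arm_command, never from a script. Its argument "targets" is one flat list of numbers, 7 for each row, row after row: the turn, a rotation vector about the tool's x, y, z in degrees, then the shift along the tool's x, y, z in mm, then the closure, from -1 (fully open) to 1 (shut). In form: [ax, ay, az, x, y, z, hand, ax, ay, az, x, y, z, hand, ...]. A call has 1 to 20 rows; each row is the pose to reach, as a shift and turn from the pose commanded when the call began, along the tool's axes at that moment; what a row does not reach only later rows make up. A row lasts 1/10 s, in which the tool goes at most 50 mm and 8.59 degrees, less where a joint would pass 70% of its speed; a pose out of reach is approached as far as the arm can. A call with a gripper value outside its range is refused whole. The fingers move at their own pace and stop on an object; the grip force is fixed at half the most. Time passes only in rows, so rows that repeat a pose let the fingers close. It gives the time, the measured TCP pose, the force, the opening and the grip force at its end, in the units of the state.
- robot.get_obs(): the state, without advancing time (a new reading comes with each control period).
- robot.snapshot(name): name is "side" or "top" or "wrist"; returns a dict with "color" (384x512x3 uint8, red, green, blue), "range_z" (384x512 float32, m along the optical axis (not along the pixel's ray), 0 where there is no reading), "fx", "fy", "cx", "cy" (pixels), "T" (4x4, takes a point from camera to world coordinates); the wrist camera has in their place "T_tool_cam" (4x4, takes a point from camera to tool coordinates, whose origin is the TCP and whose axes are the flange's). Camera axes: x right, y down, z forward; pixel columns grow to the right and rows downward; lengths in m; the calibration is good to about 2 mm. A picture is of the moment at which its call begins: read the wrist's pose just before it.
- robot.close_job(): hands the job in; it is judged then, once.
The state is a dict: "time": time; "joint_positions": joint angles; "qvel": joint speeds; "joint_torque": joint torques, N m; "tool_pos": TCP position; "ee_rot": TCP orientation; "wrist_force": force on the tool from outside, world axes, zero at the start; "wrist_torque": the same for the moment, N m; "width": finger opening in m; "finger_force": force on a finger pad.
Only numpy, scipy, OpenCV 4.12 (cv2) and the standard library are available. Lean on these libraries where they do the work, as an engineer would, in place of code of your own. Each camera call takes 0.05 s, during which the arm holds its last target. There are 200 camera calls.

### The job

Set the shaft lock on the bench: turn its blue slotted disc by the black peg until the slot lines up with the steel bar, and only then push the bar by its red tab through the slot until it is fully home in the keeper beyond. Just push with the fingertips: do not lift the bar out of its channel, leave the thread spool, the rivet dish and the block of beeswax that stand around the lock where they are, and finish with the hand clear of everything.

Things in the scene. Friction and masses are not known exactly. Their poses are not given: they have to be found in the camera images.
- lock: Shaft lock, a grey painted steel fixture fixed to the bench, 265 x 116 x 36 mm. Origin: on the bench under the disc's axis. Its +x axis is the way the bar is pushed, +y is to the left of that, z up. Along x: a low channel for the bar from -182 to -52 mm (two cheeks, 37 mm wide over both, tops 30 mm above the bench, open above), the disc (radius 45 mm) round 0, and the steel keeper from +50 to +80 mm (42 mm wide, top 36 mm above the bench).
- lock_disc (a joint): Angle of the slotted disc about the vertical (rad), counter-clockwise from above positive; it turns freely either way without a stop in reach. The slot goes right across the disc, so it lines up with the bar at 0 and equally at -pi or +pi; starts between -2.6 and -0.55. Light friction (about 2 N at the peg) lets it stay where it is left.
- disc_center (a point): Centre of the blue disc (90 mm across) at its upper face, 32 mm above the bench. Its x axis runs along the slot, which is 15 mm wide, 16 mm deep, flared to 22 mm at both mouths, and crosses the whole disc; the bar enters it at half depth. The disc turns with this frame.
- disc_peg (a point): Centre of the top of the upright black peg on the disc, 75 mm above the bench; the peg is 16 mm across, rises 43 mm above the disc (a 20 mm collar in the lowest 3 mm), and its axis stands 29 mm from the disc's axis, on the disc's +y side (at right angles to the slot). Push it sideways round the axis.
- lock_bar (a joint): How far the bar has been pushed towards and through the disc (m): 0 as it stands at the start (its tip 8 mm short of the disc's rim), 0.114 fully home against the stop in the keeper, its tip 16 mm beyond the disc's far rim. It slides with about 1.5 N of friction and stays where it is left; it cannot enter the disc unless the slot is lined up to roughly 0.15 rad.
- bar_lift (a joint): How far the bar has been lifted out of its open channel (m): 0 lying in it. Only its weight keeps it down.
- bar_tab (a point): Top edge of the rear face of the red tab at the rear end of the bar, 72 mm above the bench. The tab is 26 mm wide (across the bar) and 12 mm thick; its rear face, to be pushed in the lock's +x direction, spans 32 to 72 mm above the bench and stays clear above the channel.
- bar_tip (a point): Round nose of the steel bar, 10 mm wide, 12 mm high, 117 mm long from nose to rear end, its middle 23.5 mm above the bench.
- spool_2: Loose spool of beige thread, standing, 36 x 55 x 70 mm, origin at the centre of its underside. A bystander.
- rivet_dish: Loose small metal dish of brass rivets, 71 mm across, 16 mm high, origin at the centre of its underside. A bystander.
- beeswax: Loose yellow block of beeswax beside the lock (not the one at the far right of the bench), 36 x 58 x 20 mm, origin at the centre of its underside. A bystander.

How it is judged:
On the way, in this order (a step that is already met when the one before it is completed fails the run):
1. the disc is turned so that its slot lines up with the bar, to 0.15 rad, while the bar is still outside (pushed less than 20 mm) (angle between the x axis of disc_center and the x axis of lock, either way round below 0.15 rad and value of joint lock_bar below 0.02 m), for 0.2 s.
2. the bar is pushed through the slot and home in the keeper (at least 106 of 114 mm) (value of joint lock_bar above 0.106 m), for 0.2 s.
At the end, for the whole second after the job is handed in: The bar lies in its channel (lifted less than 3 mm), at rest, pushed home through the disc's slot (at least 106 of its 114 mm), the slot in line with it to 0.12 rad; spool, dish and beeswax stand within 20 mm of where they stood, spool and dish upright (value of joint lock_bar above 0.106 m and value of joint bar_lift below 0.003 m and angle between the x axis of disc_center and the x axis of lock, either way round below 0.12 rad and velocity of joint lock_bar between -0.01 and 0.01 m/s and distance of each of spool_2, rivet_dish, beeswax from where it was at the start of the episode below 0.02 m and angle between each of spool_2, rivet_dish's own z axis and vertical below 0.2 rad); the robot touches nothing.
It fails at once if the bar is lifted out of its channel (more than 8 mm) (value of joint bar_lift above 0.008 m).
It fails at once if a bystander is moved or lifted (more than 20 mm) (distance of any of spool_2, rivet_dish, beeswax from where it was at the start of the episode above 0.02 m).
It also fails if it takes over 48 s, if anything falls off the work surface, if the arm or the gripper's body presses on something with over 40 N, if the wrist force passes 120 N, or if a joint passes its speed limit or range.

## Working session

There is one attempt and no reset: what is moved stays moved. The work goes in short steps, Python scripts to look and compute and a tool call to move; the robot and the scene stay as the last step left them, time stands still between calls to the robot, and variables do not carry over. Pictures are saved under pics/ and viewed, at most 10 in all, crops included, and the job is handed in when it is done.

Besides the shell and the picture viewer there is one more tool, called after "Call:" as name(argument=value, ...) on one line, values as JSON. arm_command: Moves the arm, as the interface text tells. Its arguments: {"type":"object","properties":{"targets":{"type":"array"}},"required":["targets"]}

```bash
mkdir -p pics; cat > h.py <<'E'
import numpy as np, cv2
from bench import robot
def snap(n,f):
    s=robot.snapshot(n); cv2.imwrite(f'pics/{f}.png',s['color'][:,:,::-1]); np.savez(f'pics/{f}.npz',**s); return s
def world(s,T=None):
    v,u=np.mgrid[:384,:512]; z=s['range_z']
    p=np.stack([(u-s['cx'])/s['fx']*z,(v-s['cy'])/s['fy']*z,z],-1)
    T=s['T'] if T is None else T
    return p@T[:3,:3].T+T[:3,3]
E
python3 - <<'E'
from h import *
s=snap('top','top1'); print(robot.get_obs()); print(s['T'],s['fx'])
im=cv2.resize(s['color'][:,:,::-1],(800,600),interpolation=cv2.INTER_CUBIC); cv2.imwrite('pics/top1b.png',im)
E
```

```text
{'time': 0.05, 'joint_positions': array([-1.39012262e+00,  8.79566027e-02,  1.37218331e+00, -4.08842091e-05,
        1.68356093e+00, -1.03123304e-01]), 'qvel': array([ 7.90528589e-04, -9.56189174e-04, -1.26395750e-03,  4.42519766e-05,
       -1.38693207e-03, -1.34668183e-03]), 'joint_torque': array([ 2.14908592e-03, -3.41541088e+01, -3.03593516e+01,  7.21961539e-02,
        3.04934510e-02, -9.65149820e-05]), 'tool_pos': array([ 0.15387842, -0.52750136,  0.20433926]), 'ee_rot': array([-3.13949149e+00, -1.76599393e-04,  2.83792264e-01]), 'wrist_force': array([ 0.26695284,  0.45165676, -0.76639766]), 'wrist_torque': array([0.03370427, 0.03503794, 0.0269061 ]), 'finger_force': 0.0, 'width': 0.09408310387354916}
[[ 5.71812680e-03 -9.85087645e-01  1.71958236e-01  4.70524824e-01]
 [-9.99535828e-01 -4.84622090e-04  3.04613346e-02 -2.71360793e-01]
 [-2.99237496e-02 -1.72052600e-01 -9.84633166e-01  9.10038671e-01]
 [ 0.00000000e+00  0.00000000e+00  0.00000000e+00  1.00000000e+00]] 440.52919047054087
```

View pics/top1b.png

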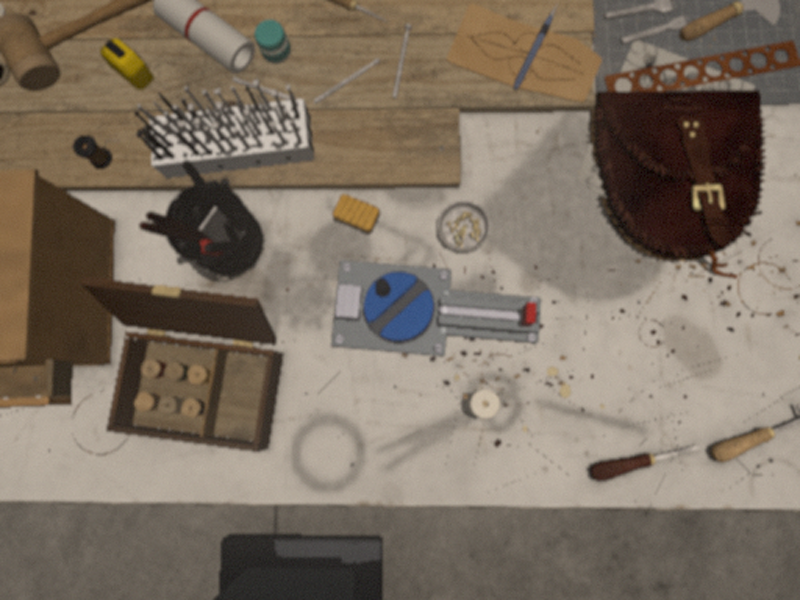

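The picture shows the lock with its disc at (399,306), the peg at (383,287), the red tab at (530,314), and the keeper on the left. The slot runs lower-left to upper-right. The spool is at (484,403), the dish at (462,228) and the beeswax at (356,213). The bar therefore goes roughly towards world +y.

```bash
python3 - <<'E'
from h import *
s=dict(np.load('pics/top1.npz')); P=world(s); c=s['color'].astype(int); r,g,b=c[...,0],c[...,1],c[...,2]
v,u=np.mgrid[:384,:512]; k=.64
roi=(u>205)&(u<355)&(v>160)&(v<235)
def st(n,m): q=P[m]; print(n,m.sum(),q.mean(0).round(4),np.median(q,0).round(4),q.min(0).round(3),q.max(0).round(3))
blue=roi&(b>r+40)&(abs(P[...,2]-.032)<.008); st('blue',blue)
(cx,cy),R=cv2.minEnclosingCircle(P[blue][:,:2].astype(np.float32)); print('disc',cx,cy,R)
red=roi&(r>g+60); st('red',red); st('redtop',red&(P[...,2]>.066))
peg=roi&(P[...,2]>.066)&~red; st('peg',peg)
pegc=P[peg].mean(0)
bar=roi&(u>285)&(u<330)&(r>150)&(abs(P[...,2]-.0295)<.006)
q=P[bar]; st('bar',bar)
fl=roi&(P[...,2]>.012)&(P[...,2]<.04)
mid=(u>285)&(u<342)&fl; vx,vy,x0,y0=cv2.fitLine(q[:,:2].astype(np.float32),cv2.DIST_L2,0,.01,.01).ravel(); print('dir',np.degrees(np.arctan2(vy,vx)),x0,y0)
key=roi&(u<232)&(P[...,2]>.03); st('keeper',key)
ch=mid&(abs(P[...,2]-.03)<.004); st('ch',ch)
rect=cv2.minAreaRect(P[ch][:,:2].astype(np.float32));print(rect)
for n,uu,vv in(('spool',484,403),('dish',462,228),('wax',356,213)):
    d=(abs(u-uu*k)<28)&(abs(v-vv*k)<28)&(P[...,2]>.008); st(n,d)
E
```

```text
blue 1047 [ 0.5873 -0.2406  0.0327] [ 0.5868 -0.2413  0.0327] [ 0.547 -0.281  0.024] [ 0.634 -0.195  0.038]
disc 0.5902286767959595 -0.23831409215927124 0.044054027646780014
red 74 [ 0.5765 -0.4016  0.0726] [ 0.5764 -0.4012  0.0727] [ 0.564 -0.407  0.069] [ 0.588 -0.396  0.076]
redtop 74 [ 0.5765 -0.4016  0.0726] [ 0.5764 -0.4012  0.0727] [ 0.564 -0.407  0.069] [ 0.588 -0.396  0.076]
peg 119 [ 0.5503 -0.2656  0.411 ] [ 0.5895 -0.2714  0.0759] [ 0.471 -0.407  0.066] [ 0.619 -0.211  0.91 ]
bar 179 [ 0.5818 -0.3441  0.0304] [ 0.5814 -0.345   0.0305] [ 0.575 -0.387  0.027] [ 0.59  -0.301  0.035]
dir 85.38781 0.58175284 -0.3441082
keeper 325 [ 0.5919 -0.1774  0.0689] [ 0.5961 -0.1748  0.0367] [ 0.471 -0.271  0.031] [ 0.619 -0.157  0.91 ]
ch 874 [ 0.5814 -0.3506  0.0305] [ 0.5814 -0.3497  0.0305] [ 0.559 -0.411  0.026] [ 0.604 -0.301  0.034]
((0.5817351341247559, -0.35617560148239136), (0.11245056241750717, 0.03748206049203873), 85.42931365966797)
spool 302 [ 0.4684 -0.3418  0.1008] [ 0.469  -0.3442  0.0707] [ 0.451 -0.403  0.008] [ 0.511 -0.271  0.91 ]
dish 499 [ 0.692  -0.3165  0.0468] [ 0.7014 -0.3188  0.0123] [ 0.471 -0.359  0.008] [ 0.759 -0.265  0.91 ]
wax 1097 [ 0.7412 -0.1807  0.0311] [ 0.7574 -0.1806  0.0213] [ 0.471 -0.271  0.008] [ 0.776 -0.12   0.91 ]
```

```bash
python3 - <<'E'
from h import *
s=dict(np.load('pics/top1.npz')); P=world(s); v,u=np.mgrid[:384,:512]
c=s['color'].astype(int)
m=(abs(u-245)<12)&(abs(v-184)<12)&(P[...,2]>.066)&(P[...,2]<.09)&(c.sum(-1)<150)
q=P[m]; p=q.mean(0); print(m.sum(),p, q.min(0),q.max(0))
C=np.array([.5902,-.2387]); d=p[:2]-C; print(np.hypot(*d), 'disc angle',np.degrees(np.arctan2(d[1],d[0]))-90-85.4)
m=(abs(u-257)<26)&(abs(v-196)<26)&(c.sum(-1)<330)&(abs(c[...,2]-c[...,0])<40)&(P[...,2]>.008)&(P[...,2]<.03)
print('slot',m.sum(),P[m].mean(0)); vx,vy,*_=cv2.fitLine(P[m][:,:2].astype(np.float32),cv2.DIST_HUBER,0,.01,.01).ravel(); print(np.degrees(np.arctan2(vy,vx)))
for n,uu,vv in(('spool',484,403),('dish',462,228),('wax',356,213)):
    d=(abs(u-uu*.64)<22)&(abs(v-vv*.64)<22)&(P[...,2]>.01)&(P[...,2]<.1); print(n,P[d].min(0).round(3),P[d].max(0).round(3))
E
```

```text
16 [ 0.60895772 -0.21963564  0.07338148] [ 0.60503205 -0.22506367  0.066411  ] [ 0.6163243  -0.21499551  0.07863035]
0.026745124807511993 disc angle -129.93549597774563
slot 572 [ 0.58428726 -0.24292155  0.0151519 ]
-49.83028
spool [ 0.451 -0.365  0.016] [ 0.486 -0.327  0.075]
dish [ 0.666 -0.359  0.01 ] [ 0.737 -0.29   0.019]
wax [ 0.694 -0.225  0.01 ] [ 0.764 -0.134  0.027]
```

Call:
arm_command(targets=[0,0,0,130,-50,0,1,0,0,0,260,-100,0,1,0,0,0,380,-150,0,1,0,0,0,460,-180,0,1,0,0,0,500,-200,0,1,0,0,0,525,-205,0,1,0,0,0,525,-205,0,1,0,0,0,525,-205,0,1,0,0,0,525,-205,0,1,0,0,0,525,-205,0,1,0,0,0,525,-205,0,1,0,0,0,525,-205,0,1,0,0,0,525,-205,0,1,0,0,0,525,-205,0,1,0,0,0,525,-205,0,1,0,0,0,525,-205,0,1,0,0,0,525,-205,0,1,0,0,0,525,-205,0,1])

```text
time: 1.85
tool_pos: [0.6001, -0.185, 0.2059]
ee_rot: [3.141, -0.0, 0.283]
wrist_force: [0.7, -0.6, 0.4]
width: 0.0004
finger_force: 0.0
```

```bash
python3 - <<'E'
from h import *
from scipy.spatial.transform import Rotation as Ro
o=robot.get_obs(); T=np.eye(4); T[:3,:3]=Ro.from_euler('xyz',o['ee_rot']).as_matrix(); T[:3,3]=o['tool_pos']
print(o['time'],o['tool_pos'],o['ee_rot'],o['width'],o['wrist_force'],o['joint_positions'])
s=snap('wrist','w1'); W=T@s['T_tool_cam']; np.save('pics/w1T.npy',W); P=world(s,W)
c=s['color'].astype(int); m=(c[...,2]>c[...,0]+40)&(abs(P[...,2]-.032)<.01); print(m.sum(), P[m].mean(0) if m.any() else 0)
if m.sum()>5: print(cv2.minEnclosingCircle(P[m][:,:2].astype(np.float32)))
E
```

```text
1.85 [ 0.60012723 -0.18495303  0.20587228] [ 3.14113584e+00 -3.59237249e-04  2.82528629e-01] 0.0003644366964597921 [ 0.71195011 -0.60905428  0.35954689] [-3.89130667e-01  2.61910862e-01  1.16851101e+00 -1.35365210e-04
  1.71060531e+00  8.99118211e-01]
1939 [ 0.58735187 -0.24737332  0.0321886 ]
((0.5924581289291382, -0.23968274891376495), 0.04488280043005943)
```

View pics/w1.png

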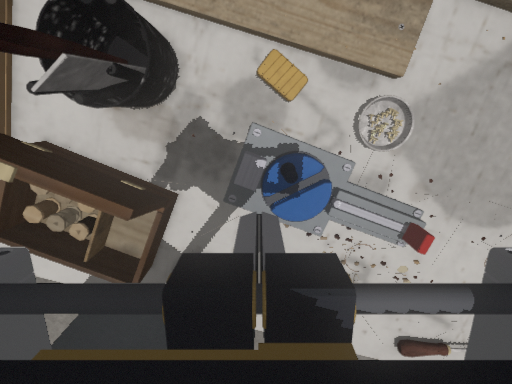

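The wrist view shows the disc at (297,187) with the peg top at (289,172), and the tab at (419,237). The closed fingers are at (260,230), which clears everything. I'll take peg, slot and tab coordinates from this picture.

```bash
python3 - <<'E'
from h import *
s=dict(np.load('pics/w1.npz')); P=world(s,np.load('pics/w1T.npy')); c=s['color'].astype(int); v,u=np.mgrid[:384,:512]
m=(abs(u-289)<18)&(abs(v-172)<18)&(P[...,2]>.068)&(P[...,2]<.09); p=P[m].mean(0); print('peg',m.sum(),p,P[m].min(0),P[m].max(0))
m=(u>380)&(u<440)&(v>200)&(v<260)&(c[...,0]>c[...,1]+60)&(P[...,2]>.066); print('tab',m.sum(),P[m].mean(0),P[m].min(0),P[m].max(0)); print(cv2.minAreaRect(P[m][:,:2].astype(np.float32)))
m=(u>330)&(u<440)&(v>180)&(v<250)&(abs(P[...,2]-.03)<.004);print(cv2.minAreaRect(P[m][:,:2].astype(np.float32)))
E
```

```text
peg 153 [ 0.61372808 -0.21906005  0.07423996] [ 0.6058581  -0.22705223  0.06836892] [ 0.62062972 -0.21210344  0.0765138 ]
tab 165 [ 0.57919563 -0.40236979  0.07218985] [ 0.56610166 -0.40911236  0.06997113] [ 0.59076079 -0.39652077  0.07412131]
((0.5785226821899414, -0.40238821506500244), (0.011762465350329876, 0.02471834607422352), 85.45890045166016)
((0.5831391215324402, -0.34857845306396484), (0.1432383805513382, 0.04071919247508049), 83.29191589355469)
```

Call:
arm_command(targets=[0,0,0,4,0,30,1,0,0,0,4,0,60,1,0,0,0,4,0,90,1,0,0,0,4,0,115,1,0,0,0,4,0,135,1,0,0,0,4,0,150,1,0,0,0,4,0,156,1,0,0,0,4,0,156,1,0,0,0,4,5,156,1,0,0,0,4,10,156,1,0,0,0,4,14,156,1,0,0,0,4,17,156,1,0,0,0,4,20,156,1,0,0,0,4,23,156,1,0,0,0,4,26,156,1,0,0,0,4,29,156,1,0,0,0,4,32,156,1,0,0,0,4,35,156,1,0,0,0,4,37,156,1,0,0,0,4,37,156,1])

```text
time: 3.9
tool_pos: [0.6148, -0.2192, 0.0494]
ee_rot: [3.141, 0.0, 0.283]
wrist_force: [0.5, 1.5, 0.0]
width: 0.0002
finger_force: 0.8
```

```bash
python3 - <<'E'
from h import *
o=robot.get_obs(); print(o['time'],o['tool_pos'],o['ee_rot'],o['wrist_force'])
s=snap('wrist','w2')
cv2.imwrite('pics/w2c.png',cv2.resize(s['color'][90:300,150:450,::-1],(800,560),interpolation=cv2.INTER_CUBIC))
E
```

```text
3.9 [ 0.61475567 -0.21920735  0.04943974] [3.14095901e+00 3.70439328e-04 2.83474562e-01] [0.46813118 1.53797735 0.00997997]
```

View pics/w2c.png

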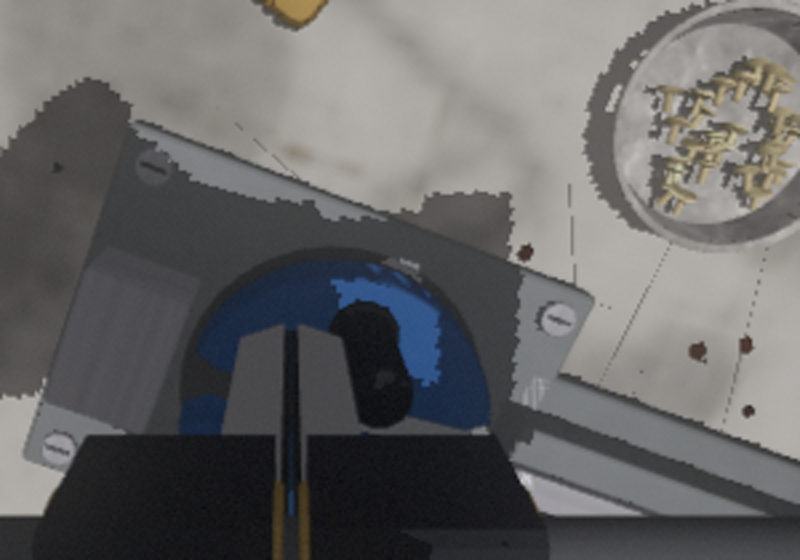

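The closed fingertip is touching the peg at (370,330) and the slot's left mouth shows at (205,385). I'll measure the peg angle here.

```bash
python3 - <<'E'
from h import *
from scipy.spatial.transform import Rotation as Ro
s=dict(np.load('pics/w2.npz')); T=np.eye(4); T[:3,:3]=Ro.from_euler('xyz',[3.14096,.0004,.2835]).as_matrix(); T[:3,3]=[.61476,-.21921,.04944]
P=world(s,T@s['T_tool_cam']); c=s['color'].astype(int); v,u=np.mgrid[:384,:512]
def px(a,b): return int(round(150+a*.375)),int(round(90+b*.375))
for a,b in((205,385),(215,385),(200,350),(385,385),(150,270),(440,427),(465,428)):
    x,y=px(a,b); print(a,b,P[y,x].round(4),c[y,x])
x,y=px(385,385); m=(abs(u-x)<14)&(abs(v-y)<20)&(P[...,2]>.071)&(P[...,2]<.078)&(c.sum(-1)<170)
print('peg top',m.sum(),P[m].mean(0),cv2.minEnclosingCircle(P[m][:,:2].astype(np.float32)))
m=(u>200)&(u<340)&(v>170)&(v<255)&(c[...,2]>c[...,0]+35)&(abs(P[...,2]-.032)<.006); print(m.sum(),cv2.minEnclosingCircle(P[m][:,:2].astype(np.float32)))
E
```

```text
205 385 [ 0.5863 -0.2016  0.0162] [39 38 42]
215 385 [ 0.5876 -0.2047  0.017 ] [40 38 43]
200 350 [ 0.6031 -0.1974  0.0313] [30 43 64]
385 385 [ 0.6248 -0.239   0.0745] [21 23 28]
150 270 [ 0.6181 -0.1771  0.0197] [71 70 72]
440 427 [ 0.5925 -0.2754  0.0154] [76 76 78]
465 428 [ 0.6014 -0.2763  0.0313] [34 45 65]
peg top 470 [ 0.62219965 -0.23889107  0.07439003] ((0.6212503910064697, -0.23879455029964447), 0.007953880354762077)
2078 ((0.5938867330551147, -0.23912140727043152), 0.04363135248422623)
```

Call:
arm_command(targets=[0,0,0,0,1,0,1,0,0,0,0,2,0,1,0,0,0,0,3,0,1,0,0,0,0,3,0,1,0,0,0,0,3,0,1,0,0,0,0,3,0,1,0,0,0,0,-6,0,1,0,0,0,0,-15,0,1,0,0,0,0,-25,-10,1,0,0,0,0,-25,-40,1,0,0,0,0,-25,-80,1,0,0,0,0,-25,-110,1,0,0,0,0,-25,-120,1,0,0,0,0,-25,-120,1])

```text
time: 5.35
tool_pos: [0.6088, -0.1945, 0.1722]
ee_rot: [3.138, -0.004, 0.284]
wrist_force: [-1.1, -0.1, -0.4]
width: 0.0005
finger_force: 0.0
```

```bash
cat > m.py <<'E'
from h import *
from scipy.spatial.transform import Rotation as Ro
import sys
o=robot.get_obs(); T=np.eye(4); T[:3,:3]=Ro.from_euler('xyz',o['ee_rot']).as_matrix(); T[:3,3]=o['tool_pos']
print(o['time'],o['tool_pos'],o['ee_rot'],o['wrist_force'])
s=snap('wrist',sys.argv[1]); P=world(s,T@s['T_tool_cam']); c=s['color'].astype(int)
C=np.array([.5925,-.2395]); a=np.radians(85.4); d=np.array([np.cos(a),np.sin(a)]); n=np.array([-d[1],d[0]])
L=np.stack([(P[...,:2]-C)@d,(P[...,:2]-C)@n],-1); z=P[...,2]
m=(np.hypot(L[...,0],L[...,1])<.045)&(z>.068)&(z<.08)&(c.sum(-1)<200)
if m.any(): print('peg lock',m.sum(),cv2.minEnclosingCircle(L[m].astype(np.float32)))
m=(np.hypot(L[...,0],L[...,1])<.044)&(z>.01)&(z<.024)&(abs(L[...,1])<.025)
if m.any(): print('slot lock',m.sum(),cv2.minAreaRect(L[m].astype(np.float32)), np.degrees(np.arctan(np.polyfit(L[m][:,0],L[m][:,1],1)[0])))
m=(c[...,0]>c[...,1]+60)&(z>.066)&(z<.08)&(abs(L[...,1])<.03)
if m.any(): print('tab lock',m.sum(),cv2.minAreaRect(L[m].astype(np.float32)),L[m].min(0),L[m].max(0))
m=(c[...,2]>c[...,0]+35)&(abs(z-.032)<.006)&(np.hypot(L[...,0],L[...,1])<.05); print('disc',cv2.minEnclosingCircle(L[m].astype(np.float32)))
E
python3 m.py w3
```

```text
5.35 [ 0.60880971 -0.19453633  0.17224275] [ 3.13820855 -0.00392515  0.2843054 ] [-1.06387905 -0.06917193 -0.42229204]
peg lock 190 ((0.0003694760089274496, -0.02860158309340477), 0.007865487597882748)
slot lock 767 ((0.0002204403281211853, 0.0037796981632709503), (0.01804056577384472, 0.08772057294845581), 87.78338623046875) -0.04251464732475833
tab lock 193 ((-0.16404370963573456, 0.00041527580469846725), (0.024371933192014694, 0.011699367314577103), 86.78350830078125) [-0.17043479 -0.01169439] [-0.1577418   0.01265753]
disc ((0.00013551268784794956, 0.0002713416761253029), 0.044780973345041275)
```

View pics/w3.png

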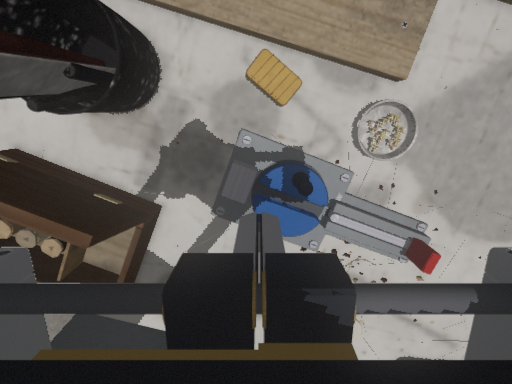

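The peg is now at lock (0.4, -28.6) mm, so the slot is within about 1° of the bar, and the bar hasn't moved. Next I go behind the tab.

Call:
arm_command(targets=[0,0,4,-20,40,0,1,0,0,8,-40,85,0,1,0,0,12,-60,130,0,1,0,0,16,-80,175,0,1,0,0,20,-95,210,0,1,0,0,21,-100,228,0,1,0,0,21,-100,228,0,1,0,0,21,-100,228,0,1,0,0,21,-100,228,0,1,0,0,21,-100,228,40,1,0,0,21,-100,228,75,1,0,0,21,-100,228,105,1,0,0,21,-100,228,122,1,0,0,21,-100,228,129,1,0,0,21,-100,228,129,1,0,0,21,-100,228,129,1,0,0,21,-100,228,129,1])

```text
time: 7.1
tool_pos: [0.5768, -0.4424, 0.0432]
ee_rot: [3.139, -0.004, -0.083]
wrist_force: [-0.5, -0.2, 0.3]
width: 0.0004
finger_force: 0.0
```

```bash
python3 m.py w4; python3 - <<'E'
import numpy as np
from h import robot
o=robot.get_obs(); C=np.array([.5925,-.2395]); a=np.radians(85.4); d=np.array([np.cos(a),np.sin(a)]); n=np.array([-d[1],d[0]])
e=o['tool_pos'][:2]-C; print('tcp lock',e@d,e@n)
E
```

```text
7.1 [ 0.57679941 -0.44242307  0.0432349 ] [ 3.13887581 -0.00352914 -0.08258253] [-0.48395975 -0.18192885  0.26807136]
slot lock 955 ((-0.023993736132979393, -0.007767293602228165), (0.03562244772911072, 0.04075736552476883), 85.78792572021484) 5.975277908049997
disc ((-0.02887335792183876, -0.004143792204558849), 0.034848060458898544)
tcp lock -0.2035080003034006 -0.00045352710508018805
```

View pics/w4.png

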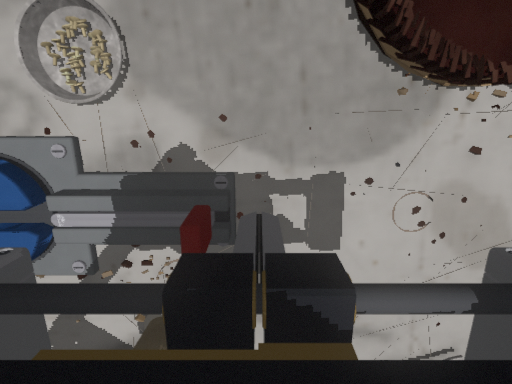

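The fingertip (260,230) is centred behind the red tab (197,230), with a gap of about 21 mm. The bar nose at (55,220) faces the slot mouth at (25,218).

Call:
arm_command(targets=[0,0,0,0,-6,0,1,0,0,0,0,-12,0,1,0,0,0,0,-16,0,1,0,0,0,0,-19,0,1,0,0,0,0,-22,0,1,0,0,0,0,-25,0,1,0,0,0,0,-29,0,1,0,0,0,0,-33,0,1,0,0,0,0,-38,0,1,0,0,0,0,-43,0,1,0,0,0,0,-48,0,1,0,0,0,0,-53,0,1,0,0,0,0,-58,0,1,0,0,0,0,-63,0,1,0,0,0,0,-68,0,1,0,0,0,0,-73,0,1,0,0,0,0,-78,0,1,0,0,0,0,-83,0,1,0,0,0,0,-86,0,1,0,0,0,0,-86,0,1])

```text
time: 9.15
tool_pos: [0.5828, -0.3548, 0.0404]
ee_rot: [-3.141, 0.0, -0.082]
wrist_force: [0.1, -0.8, -0.3]
width: 0.0004
finger_force: 0.0
```

```bash
python3 m.py w5
```

```text
9.15 [ 0.58277889 -0.3547769   0.04039759] [-3.14053417e+00  4.05014274e-04 -8.20516984e-02] [ 0.11387885 -0.78810928 -0.29436476]
peg lock 801 ((-0.0005273993592709303, -0.028929157182574272), 0.00836119707673788)
slot lock 631 ((-0.00048211589455604553, 0.004955069161951542), (0.08785092085599899, 0.020066745579242706), 5.845300197601318) 4.979798447358009
disc ((-0.000536118692252785, 0.0003328017774038017), 0.04510520398616791)
```

View pics/w5.png

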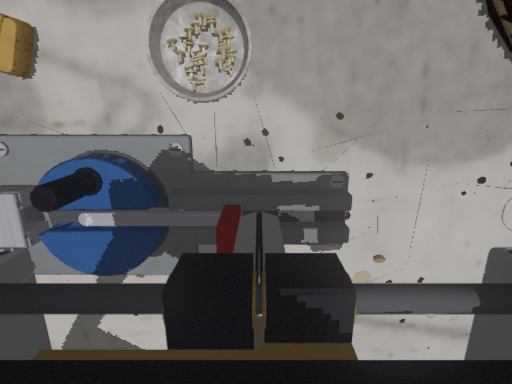

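The bar nose (85,219) is well inside the slot and the forces are low, so I push the rest of the way.

Call:
arm_command(targets=[0,0,0,0,-5,0,1,0,0,0,0,-10,0,1,0,0,0,0,-15,0,1,0,0,0,0,-20,0,1,0,0,0,0,-25,0,1,0,0,0,0,-30,0,1,0,0,0,0,-34,0,1,0,0,0,0,-38,0,1,0,0,0,0,-41,0,1,0,0,0,0,-43,0,1,0,0,0,0,-45,0,1,0,0,0,0,-47,0,1,0,0,0,0,-47,0,1,0,0,0,0,-47,0,1,0,0,0,0,-47,0,1])

```text
time: 10.7
tool_pos: [0.587, -0.3087, 0.0408]
ee_rot: [-3.141, -0.001, -0.083]
wrist_force: [-0.8, -0.5, -0.2]
width: 0.0007
finger_force: 0.0
```

```bash
python3 m.py w6
```

```text
10.7 [ 0.58702856 -0.30869886  0.04076699] [-3.14118940e+00 -8.24817918e-04 -8.25818849e-02] [-0.75651042 -0.47300534 -0.18665152]
peg lock 723 ((-0.0007113814353942871, -0.02795083448290825), 0.007711595855653286)
slot lock 54 ((-0.0002559572458267212, 0.0006116442382335663), (0.08670656383037567, 0.015830758959054947), 3.581754207611084) 6.596654182726714
disc ((-0.000541356741450727, 0.00048593542305752635), 0.04516681656241417)
```

View pics/w6.png

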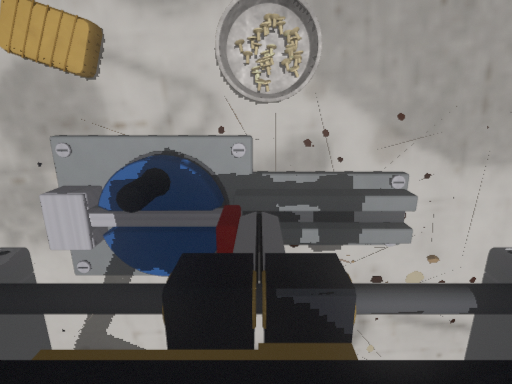

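The bar now spans the disc and has entered the keeper at (90,218). There is no stop force yet, so I nudge it a few millimetres further.

Call:
arm_command(targets=[0,0,0,0,-1,0,1,0,0,0,0,-2,0,1,0,0,0,0,-3,0,1,0,0,0,0,-3,0,1,0,0,0,0,-3,0,1])

```text
time: 11.25
tool_pos: [0.587, -0.3071, 0.0409]
ee_rot: [3.14, -0.001, -0.083]
wrist_force: [0.1, -5.7, 0.9]
width: 0.0005
finger_force: 2.5
```

Call:
arm_command(targets=[0,0,0,0,-1,0,1,0,0,0,0,-2,0,1,0,0,0,0,-2,0,1,0,0,0,0,-2,0,1])

```text
time: 11.65
tool_pos: [0.587, -0.3071, 0.0411]
ee_rot: [3.136, -0.001, -0.084]
wrist_force: [0.9, -10.3, -0.7]
width: 0.0004
finger_force: 4.5
```

The bar is against the stop: the TCP didn't move and the force rose to 10 N. I back off straight, then go up.

Call:
arm_command(targets=[0,0,0,0,3,0,1,0,0,0,0,8,0,1,0,0,0,0,15,0,1,0,0,0,0,25,0,1,0,0,0,0,30,0,1,0,0,0,0,30,-20,1,0,0,0,0,30,-50,1,0,0,0,0,30,-90,1,0,0,0,0,30,-130,1,0,0,0,0,30,-150,1,0,0,0,0,30,-150,1,0,0,0,0,30,-150,1,0,0,0,0,30,-150,1])

```text
time: 12.95
tool_pos: [0.5836, -0.3333, 0.1875]
ee_rot: [-3.139, 0.004, -0.083]
wrist_force: [-0.3, -0.2, 0.1]
width: 0.0001
finger_force: 0.0
```

```bash
python3 m.py w7
```

```text
12.95 [ 0.5836012  -0.33333067  0.18748176] [-3.13919347  0.00416993 -0.08281751] [-0.2880156  -0.16844458  0.05242021]
peg lock 200 ((-0.019365303218364716, -0.012040842324495316), 0.03250112757086754)
slot lock 135 ((0.0002621971070766449, 0.0017272187396883965), (0.08581007272005081, 0.016208749264478683), 2.6837477684020996) 2.005281019532357
disc ((0.0004965212428942323, 0.00031823982135392725), 0.04441370442509651)
```

View pics/w7.png

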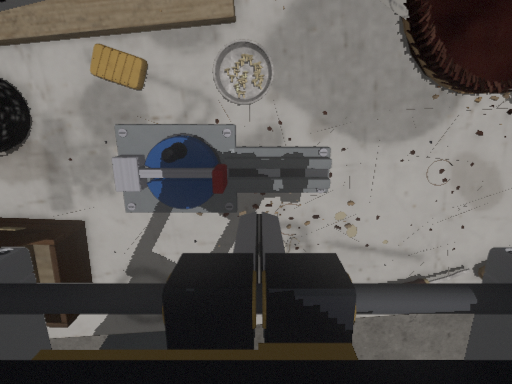

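The bar runs through the disc into the keeper at (128,173), the tab is at the disc's rim (220,179), and the hand is clear.

```bash
python3 -c "
from bench import robot
print(robot.close_job())"
```

```text
the job is handed in; nothing more can be done
None
```

The disc's slot is lined up, the bar is pushed home against its stop in the keeper, the hand is clear, and the job is handed in; the verdict was not shown to me.

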